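Load the jam hopper past its sprung flap

TASK

Load the two jam tubs that lie loose on the left of the table into the metal jam hopper: push its sprung flap inwards, hold it open while you let each tub go past it, then come out so that the flap springs shut with both tubs lying inside. Leave everything else on the table where it is.

Things in the scene. Friction and masses are not known exactly. Their poses are not given: they have to be found in the camera images.
- tub_a_center (a point): centre of one (half-way up, 8 mm over its underside) of two sealed jam portion tubs lying loose on the left of the table, lid up. Body 34 mm wide (its own x) and 42 mm long (its own y), 16 mm high; the lid and its tear tab make it 37 x 50 mm. z is up, about 22 g. Pinch it from above across its 34 mm width.
- tub_b_center (a point): centre of the other (half-way up, 8 mm over its underside) of two sealed jam portion tubs lying loose on the left of the table, lid up. Body 34 mm wide (its own x) and 42 mm long (its own y), 16 mm high; the lid and its tear tab make it 37 x 50 mm. z is up, about 22 g. Pinch it from above across its 34 mm width.
- hopper: fixed metal box with a clear front window, 112 mm deep (x), 168 mm wide (y), 165 mm high at the back; origin: centre of its underside. x points from its front (robot side) to its back, y to its left, z up. Walls 4 mm. Its roof slopes up to the back by 20 degrees and is one open loading mouth, shut by the flap; behind the hinge the top is level. Inside it is empty.
- mouth (a point): centre of the loading mouth = middle of the shut flap, 150 mm over the table, on the hopper's mid-plane; axes as hopper. The mouth reaches 41 mm to the front wall and 41 mm to the hinge line (x), 80 mm to each side wall (y). The front lip is 15 mm lower than this point, the hinge line 15 mm higher; the side walls follow that slope. All rims are rolled, 3 mm proud.
- flap (a joint): flap angle, rad: 0 shut, growing as it swings down into the box about the hinge along the mouth's upper, back edge; stop 1.15. Dark plate, 83 mm from hinge to free (front) edge, 154 mm wide. Spring: 0.10 N m at 0, 0.27 at 0.95, far more than a tub's weight, so a tub let go is lifted or jams at the free edge unless the fingers press the flap down; held past about 0.8, it slides off into the box.
- floor (a point): centre of the hopper's inside floor, 8 mm over the table, straight above the origin of hopper; same axes. The room inside is 104 mm (x) by 160 mm (y).
- salt_center (a point): centre of a standing glass salt shaker with a metal cap, 44 mm across and 90 mm high: a bystander beside the hopper
- mug_center (a point): centre of a standing white mug, 90 mm across (130 mm with the handle) and 96 mm high: a bystander before the steel warmer
- spoon_center (a point): centre of a teaspoon lying between the tubs, 130 x 27 x 11 mm, along its own x: a bystander

How it is judged:
At the end, for the whole second after the job is handed in: Both tubs are at rest inside the hopper (centres within its inner walls and less than 75 mm over its inside floor) and the flap is shut (less than 0.08 rad) (x of tub_a_center in the frame of floor between -0.052 and 0.052 m and y of tub_a_center in the frame of floor between -0.08 and 0.08 m and z of tub_a_center in the frame of floor between 0 and 0.075 m and linear speed of each of tub_a, tub_b below 0.03 m/s and x of tub_b_center in the frame of floor between -0.052 and 0.052 m and y of tub_b_center in the frame of floor between -0.08 and 0.08 m and z of tub_b_center in the frame of floor between 0 and 0.075 m and value of joint flap below 0.08 rad); the robot touches nothing.
It fails at once if the salt shaker, the mug or the teaspoon is moved more than 30 mm, or the shaker or mug is tipped more than 0.5 rad (distance of any of salt_center, mug_center, spoon_center from where it was at the start of the episode above 0.03 m or angle between any of salt_center, mug_center's own z axis and vertical above 0.5 rad).
It also fails if it takes over 72 s, if anything falls off the work surface, if the arm or the gripper's body presses on something with over 40 N, if the wrist force passes 120 N, or if a joint passes its speed limit or range.

ROBOT

A 7-joint arm with a two-finger parallel gripper is mounted at the origin on a cart in front of the work surface, level with it; the furniture and walls round the work are solid. World frame = base frame: x ahead of the robot, y to its left, z up, the work surface at z = 0. Lengths are in m, angles in rad, forces in N, time in s.
With the tool pointing down it reaches from about 0.4 to 0.85 m from the base axis. Payload 10.4 kg.
Tool frame: the origin (TCP) lies between the finger pads; the fingertips stand 17 mm ahead of it and the grasp point (between the pads) lies 2 mm behind it; z points along the fingers, y is the direction in which the jaws open and shut (so a half turn about z gives the same grasp; the last joint's range is limited). The gripper opens to 85 mm and grips with 20 to 120 N. Pads are 22 mm wide; open, the fingers measure 114 mm over their backs; the gripper's body (76 mm by 85 mm) begins 54 mm behind the grasp point. The pads swing forward as they close: fully open they stand 13 mm farther back than shut.
Start: joints at [1.17, 0.332, -0.065, 1.46, 0.022, 1.35, -0.088], TCP at [0.231, -0.581, 0.211] pointing down, gripper open.
Joint ranges: [-2.6, 2.6], [-0.5, 2.12], [-1.47, 1.34], [0.16, 2.42], [-1.27, 4.41], [0.06, 2.06], [-2.6, 2.6]. Speed limits (rad/s): [2.22, 2.22, 2.79, 2.79, 3.14, 3.14, 3.14].

INTERFACE

Orientations are given as a unit quaternion [x, y, z, w].
In Python, from workcell import manip gives the robot as it stands.
- The arm moves only by the tool jog_arm, never from a script. Its argument "steps" is one flat list of numbers, 5 for each row, row after row: the finger opening in m, from 0 to 0.0854, then the shift along the tool's x, y, z in m, then the turn about the tool's z in rad. In form: [gripper, x, y, z, twist, gripper, x, y, z, twist, ...]. A call has exactly 10 rows; each row is the pose to reach, as a shift and turn from the pose commanded when the call began, along the tool's axes at that moment; what a row does not reach only later rows make up. A row lasts 1/10 s, in which the tool goes at most 50 mm and 8.59 degrees, less where a joint would pass 70% of its speed; a pose out of reach is approached as far as the arm can. A call with a gripper value outside its range is refused whole. The fingers move at their own pace and stop on an object; "grip_force" is the grip in N (left out, the last holds). Time passes only in rows, so rows that repeat a pose let the fingers close, or fill a call up. It gives the time, the measured TCP pose, the force and the opening at its end, in the units of the state.
- manip.get_obs(): the state, without advancing time (a new reading comes with each control period).
- manip.camera(name): name is "scene" or "top" or "wrist"; returns (picture, depth): 420x560x3 uint8, red, green, blue; 420x560 float32, m along the optical axis (not along the pixel's ray), 0 where there is no reading.
- manip.calibration(name): a dict with "mtx" (3x3 intrinsics, pixels), "world_to_cam" (4x4, takes a point from world to camera coordinates). Camera axes: x right, y down, z forward; pixel columns grow to the right and rows downward; lengths in m; the calibration is good to about 2 mm. A picture is of the moment at which its call begins: read the wrist's pose just before it. calibration takes no time and is no camera call; for the wrist camera it gives the pose at the moment of the call.
- manip.hand_in(): hands the job in, once; it reports no verdict.
The state is a dict: "clock": time; "joint_pos": joint angles; "joint_velocities": joint speeds; "tau": joint torques, N m; "position": TCP position; "ee_rot": TCP orientation; "ft_force": force on the tool from outside, world axes, zero at the start; "torque": the same for the moment, N m; "grip_width": opening from 0.0 (shut) to 1.0 (fully open).
Only numpy, scipy, OpenCV 4.12 (cv2) and the standard library are available. Lean on these libraries where they do the work, as an engineer would, in place of code of your own. Each camera call takes 0.05 s, during which the arm holds its last target.

## Working session

There is one attempt and no reset: what is moved stays moved. The work goes in short steps, Python scripts to look and compute and a tool call to move; the robot and the scene stay as the last step left them, time stands still between calls to the robot, and variables do not carry over. Pictures are saved under pics/ and viewed, and the job is handed in when it is done.

Besides the shell and the picture viewer there is one more tool, called after "Call:" as a command line: name --argument value ..., lists and objects as JSON in quotes. jog_arm: Moves the arm, as the interface text tells. Its arguments: {"type":"object","properties":{"steps":{"type":"array"},"grip_force":{"type":"number"}},"required":["steps"]}

```bash
ls; mkdir -p pics; python3 - <<'E'
from workcell import manip
import cv2,numpy as np
o=manip.get_obs()
for k,v in o.items(): print(k,np.round(v,4))
for n in ["scene","top","wrist"]:
    p,d=manip.camera(n); cv2.imwrite(f"pics/{n}0.png",p[:,:,::-1]); np.save(f"pics/{n}0.npy",d)
    c=manip.calibration(n); print(n,np.round(c["mtx"],1).tolist(),np.round(c["world_to_cam"],3).tolist())
E
```

```text
pics
clock 0.0
joint_pos [ 1.1704  0.3329 -0.0647  1.461   0.0216  1.3499 -0.0885]
joint_velocities [ 0.0014 -0.0014  0.0004 -0.0008 -0.0008  0.0006 -0.0004]
tau [-2.00000e-04 -6.25443e+01  4.94000e-02 -3.91606e+01  1.63000e-02
  1.01000e-02  0.00000e+00]
position [ 0.2304 -0.5806  0.2106]
ee_rot [ 9.822e-01  1.877e-01 -2.000e-04 -7.000e-04]
ft_force [-0.4387  0.5949 -1.0327]
torque [ 0.0049  0.0404 -0.0187]
grip_width 1.0008
scene [[382.4, 0.0, 282.8], [0.0, 382.4, 212.7], [0.0, 0.0, 1.0]] [[-0.963, 0.269, -0.012, 0.523], [0.234, 0.812, -0.534, -0.013], [-0.134, -0.517, -0.845, 1.103], [0.0, 0.0, 0.0, 1.0]]
top [[409.0, 0.0, 284.0], [0.0, 409.0, 209.1], [0.0, 0.0, 1.0]] [[-0.103, -0.995, -0.013, 0.02], [-0.776, 0.089, -0.624, 0.481], [0.622, -0.055, -0.781, 0.907], [0.0, 0.0, 0.0, 1.0]]
wrist [[333.3, 0.0, 276.4], [0.0, 333.3, 209.5], [0.0, 0.0, 1.0]] [[0.369, -0.929, -0.0, -0.626], [-0.897, -0.357, 0.261, -0.034], [-0.243, -0.096, -0.965, 0.377], [0.0, 0.0, 0.0, 1.0]]
```

View pics/scene0.png

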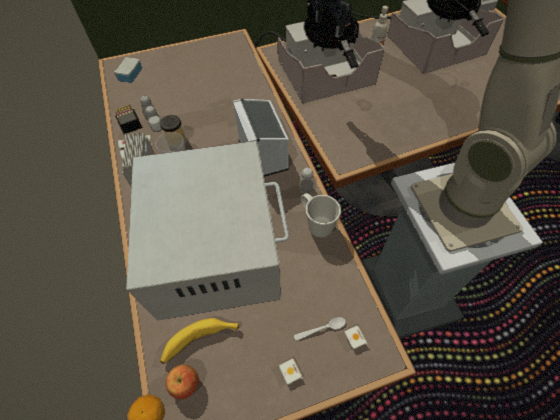

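View pics/top0.png

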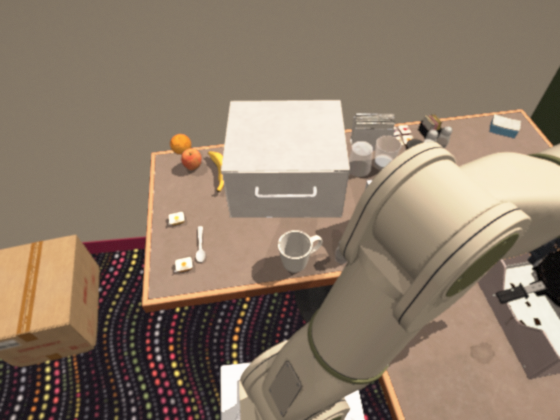

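View pics/wrist0.png

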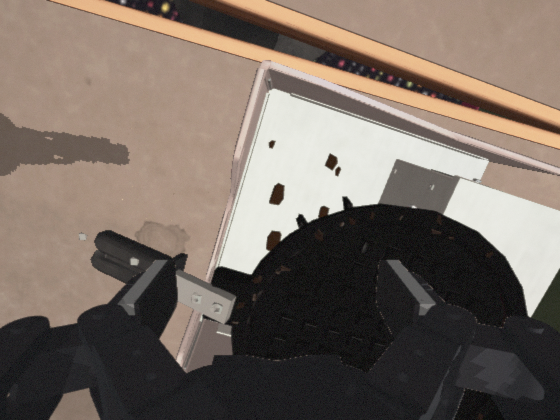

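The scene view shows the tubs at about (356,338) and (291,372), the spoon at (320,329), the mug at (321,213), the hopper at (263,135) and the shaker at (307,180). In the top view the tubs are at (177,218) and (183,265), and the arm hides the hopper.

```bash
cat > h.py <<'E'
import numpy as np,cv2
def cloud(d,c):
    K=c["mtx"];T=np.linalg.inv(c["world_to_cam"])
    v,u=np.mgrid[:d.shape[0],:d.shape[1]]
    P=np.stack([(u-K[0,2])/K[0,0]*d,(v-K[1,2])/K[1,1]*d,d],-1)
    W=P@T[:3,:3].T+T[:3,3]; W[d<=0]=np.nan
    return W
def proj(X,c):
    X=np.atleast_2d(X); r=cv2.projectPoints(X.astype(float),cv2.Rodrigues(c["world_to_cam"][:3,:3])[0],c["world_to_cam"][:3,3],c["mtx"],None)[0]
    return r[:,0]
E
python3 - <<'E'
from workcell import manip
from h import *
for n,pts in [("scene",[(356,338),(291,372),(335,323),(300,335),(321,213),(307,180),(320,260),(270,300),(285,165),(245,170),(240,105),(275,102),(260,120),(290,160),(245,150)]),("top",[(177,218),(183,265),(200,255),(200,232),(295,245),(240,260)])]:
    d=np.load(f"pics/{n}0.npy");W=cloud(d,manip.calibration(n))
    for u,v in pts: print(n,u,v,np.round(W[v,u],4))
    im=cv2.imread(f"pics/{n}0.png")
    if n=="scene":
        cv2.imwrite("pics/hop.png",cv2.resize(im[85:200,215:335],None,fx=5,fy=5,interpolation=cv2.INTER_CUBIC))
        cv2.imwrite("pics/tubs.png",cv2.resize(im[305:395,265:385],None,fx=6,fy=6,interpolation=cv2.INTER_CUBIC))
E
```

```text
scene 356 338 [0.4377 0.262  0.0164]
scene 291 372 [0.6051 0.2921 0.0158]
scene 335 323 [0.4701 0.2119 0.0018]
scene 300 335 [0.5608 0.2171 0.006 ]
scene 321 213 [ 0.408  -0.0832  0.0261]
scene 307 180 [ 0.4211 -0.1767  0.0648]
scene 320 260 [0.4513 0.0422 0.0011]
scene 270 300 [0.609  0.1225 0.0297]
scene 285 165 [ 0.4575 -0.278   0.0251]
scene 245 170 [ 0.5956 -0.1301  0.2266]
scene 240 105 [ 0.5528 -0.4126  0.1699]
scene 275 102 [ 0.4084 -0.5819  0.0007]
scene 260 120 [ 0.5092 -0.3528  0.1552]
scene 290 160 [ 0.4311 -0.3139 -0.0011]
scene 245 150 [ 0.5819 -0.1923  0.225 ]
top 177 218 [0.6047 0.2871 0.0161]
top 183 265 [0.4341 0.2603 0.0164]
top 200 255 [0.4685 0.2153 0.0066]
top 200 232 [0.5521 0.2177 0.0046]
top 295 245 [ 0.4512 -0.0586  0.0384]
top 240 260 [0.4409 0.1012 0.0033]
```

View pics/hop.png

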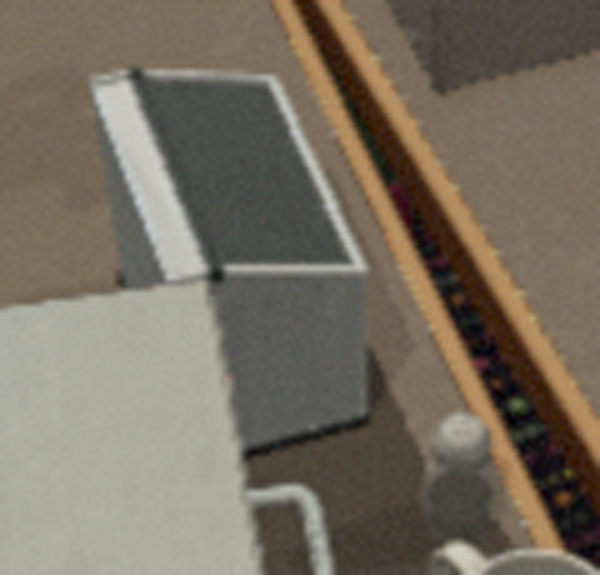

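View pics/tubs.png

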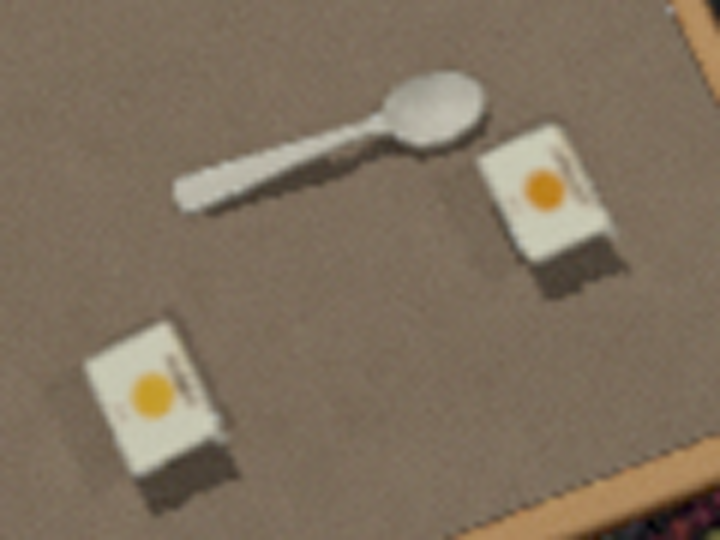

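```bash
python3 - <<'E'
from workcell import manip
from h import *
from scipy.optimize import least_squares
cs=manip.calibration("scene")
pix=np.array([(288,138.6),(270,100.4),(258,139.4),(242,99.4),(234,100.6),(288,168.5)])
mod=np.array([(-.054,.082,.136),(-.054,-.082,.136),(.03,.082,.166),(.03,-.082,.166),(.056,-.084,.165),(-.056,.084,0)])
def tr(p,m): 
    c,s=np.cos(p[2]),np.sin(p[2]); return np.c_[p[0]+c*m[:,0]-s*m[:,1],p[1]+s*m[:,0]+c*m[:,1],m[:,2]]
r=least_squares(lambda p:(proj(tr(p,mod),cs)-pix).ravel(),[.5,-.35,0]);print("hop",np.round(r.x,4),np.round(r.fun,1))
p=r.x
# depth check: points on shut flap
W=cloud(np.load("pics/scene0.npy"),cs)
for u,v in [(253,110),(262,120),(270,130),(275,135),(265,110)]:
    w=W[v,u];c,s=np.cos(p[2]),np.sin(p[2]);dx,dy=w[:2]-p[:2];lx,ly=c*dx+s*dy,-s*dx+c*dy
    print(np.round([lx,ly,w[2],.150+(lx+.011)*np.tan(np.radians(20))],4))
for n in["scene","top"]:
    d=np.load(f"pics/{n}0.npy");W=cloud(d,manip.calibration(n))
    for nm,c in [("A",(.437,.262)),("B",(.605,.290))]:
        im=cv2.imread(f"pics/{n}0.png").astype(int)
        m=(np.hypot(W[...,0]-c[0],W[...,1]-c[1])<.036)&(im.min(-1)>110-0*1)|((np.hypot(W[...,0]-c[0],W[...,1]-c[1])<.036)&(W[...,2]>.012))
        q=W[m][:, :2];rr=cv2.minAreaRect((q*1000).astype(np.float32));print(n,nm,m.sum(),rr,q.mean(0),np.median(W[m][:,2]))
    m=(np.abs(W[...,0]-.43)<.2)&(np.abs(W[...,1]+.08)<.12)&(W[...,2]>.085)&(W[...,2]<.105)
    print(n,"mug rim",np.nanmin(W[m],0),np.nanmax(W[m],0),m.sum())
E
```

```text
hop [ 0.5066 -0.359   0.051 ] [-0.4 -0.1  0.   0.2  0.2 -1.   0.2 -0.3 -0.5  0.4  0.5  0.9]
[ 0.0107 -0.0379  0.1566  0.1579]
[-0.0033  0.0049  0.1521  0.1528]
[-0.0144  0.0447  0.1469  0.1488]
[-0.0218  0.0674  0.1468  0.1461]
[-0.0247 -0.0363  0.1472  0.145 ]
scene A 324 ((436.4312438964844, 259.2769775390625), (42.532012939453125, 48.98800277709961), 7.142255783081055) [0.43857179 0.25836675] 0.01724350658242424
scene B 365 ((605.8652954101562, 290.30364990234375), (39.20326614379883, 48.871665954589844), 11.828594207763672) [0.60700098 0.2891699 ] 0.01737637175404161
scene mug rim [ 0.37498766 -0.19992122  0.08500343] [ 0.46369415 -0.00865792  0.09974275] 320
top A 331 ((437.7350769042969, 261.9302673339844), (70.63021850585938, 67.82159423828125), 29.21737289428711) [0.43396027 0.25844748] 0.014687935670359642
top B 258 ((605.2008056640625, 287.4952392578125), (70.98184204101562, 63.96757888793945), 8.574554443359375) [0.60097559 0.28610943] 0.01486117408841886
top mug rim [ 0.36933932 -0.1996274   0.08505468] [0.57475187 0.03889515 0.10498924] 614
```

```bash
cat > mv.py <<'E'
import numpy as np,sys
from workcell import manip
from scipy.spatial.transform import Rotation as R
o=manip.get_obs();p=np.array(o["position"]);r=R.from_quat(o["ee_rot"]);M=r.as_matrix();yaw=np.arctan2(M[1,0],M[0,0])
if len(sys.argv)>=7: p=np.array([float(a) for a in sys.argv[5:8]]);yaw=float(sys.argv[8]) # commanded
t=np.array([float(a) for a in sys.argv[1:4]]);ty=float(sys.argv[4])
c,s=np.cos(yaw),np.sin(yaw)
d=t-p
print("t",o["clock"],"meas",np.round(o["position"],4),"yaw",round(float(np.arctan2(M[1,0],M[0,0])),4),"gw",round(o["grip_width"],3),"F",np.round(o["ft_force"],1))
print("shift x %.4f y %.4f z %.4f twist %.4f"%(c*d[0]+s*d[1],s*d[0]-c*d[1],-d[2],-(ty-yaw)))
E
python3 mv.py .45 -.25 .30 1.0; python3 mv.py .50 .27 .28 1.70
python3 - <<'E'
from workcell import manip
import numpy as np
c=manip.calibration("wrist")["world_to_cam"];print(-c[:3,:3].T@c[:3,3])
E
```

```text
t 0.15 meas [ 0.2304 -0.5807  0.2108] yaw 0.3778 gw 1.002 F [ 0.1  0.8 -0.4]
shift x 0.3261 y -0.2263 z -0.0892 twist -0.6222
t 0.15 meas [ 0.2304 -0.5807  0.2108] yaw 0.3778 gw 1.002 F [ 0.1  0.8 -0.4]
shift x 0.5644 y -0.6912 z -0.0692 twist -1.3222
[ 0.2924524  -0.55748367  0.37256659]
```

Call:
jog_arm --steps '[0.085,0,0,-0.045,0,0.085,0.04,-0.03,-0.09,-0.1,0.085,0.08,-0.055,-0.09,-0.2,0.085,0.12,-0.08,-0.09,-0.3,0.085,0.16,-0.11,-0.09,-0.4,0.085,0.2,-0.14,-0.09,-0.5,0.085,0.24,-0.17,-0.09,-0.6,0.085,0.28,-0.2,-0.09,-0.62,0.085,0.32,-0.226,-0.09,-0.62,0.085,0.326,-0.226,-0.09,-0.62]'

```text
clock: 1.15
position: [0.4531, -0.2445, 0.3018]
ee_rot: [0.876, 0.482, 0.001, -0.0]
ft_force: [-0.5, -0.6, 0.3]
grip_width: 0.997
```

```bash
python3 mv.py .50 .27 .28 1.70
```

```text
t 1.15 meas [ 0.4531 -0.2445  0.3018] yaw 1.0062 gw 0.997 F [-0.5 -0.6  0.3]
shift x 0.4598 y -0.2357 z 0.0218 twist -0.6938
```

Call:
jog_arm --steps '[0.085,0.04,-0.02,0,-0.06,0.085,0.08,-0.04,0,-0.12,0.085,0.12,-0.06,0,-0.19,0.085,0.16,-0.08,0,-0.26,0.085,0.2,-0.1,0,-0.33,0.085,0.24,-0.125,0.0,-0.4,0.085,0.285,-0.147,0.0,-0.47,0.085,0.33,-0.17,0,-0.55,0.085,0.37,-0.19,0.01,-0.62,0.085,0.41,-0.21,0.02,-0.69]'

```text
clock: 2.15
position: [0.4963, 0.2093, 0.2814]
ee_rot: [0.664, 0.748, 0.0, 0.0]
ft_force: [1.1, -0.6, 0.6]
grip_width: 0.993
```

```bash
cat > tub.py <<'E'
from workcell import manip
from h import *
import sys
tag=sys.argv[1]
o=manip.get_obs();c=manip.calibration("wrist");p,d=manip.camera("wrist");cv2.imwrite(f"pics/w{tag}.png",p[:,:,::-1])
W=cloud(d,c)
for nm,q in [("A",(.437,.261)),("B",(.606,.289))]:
    m=(np.hypot(W[...,0]-q[0],W[...,1]-q[1])<.04)&(W[...,2]>.010)&(W[...,2]<.03)
    if m.sum()<200: print(nm,m.sum());continue
    m=cv2.morphologyEx(m.astype(np.uint8),cv2.MORPH_OPEN,np.ones((3,3)))>0
    r=cv2.minAreaRect((W[m][:,:2]*1000).astype(np.float32));print(nm,m.sum(),np.round(np.array([*r[0],*r[1],r[2]]),1),W[m].mean(0), np.median(W[m][:,2]))
E
python3 tub.py 1; python3 mv.py .437 .26 .1 1.7
```

```text
A 1093 [438.3 258.8  37.1  46.    6.6] [0.43861304 0.25830471 0.01561996] 0.015612960825648337
B 1104 [607.5 289.2  36.8  47.   10.2] [0.60712105 0.28853443 0.01570805] 0.01575299758242965
t 2.2 meas [0.4941 0.2165 0.2792] yaw 1.702 gw 0.998 F [-5.1  1.7 -2.1]
shift x 0.0506 y -0.0509 z 0.1792 twist 0.0020
```

View pics/w1.png

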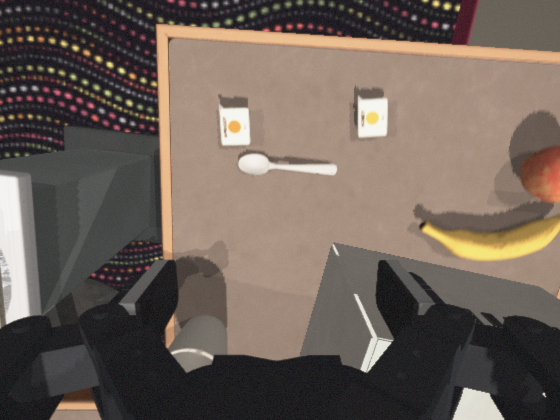

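Call:
jog_arm --steps '[0.06,0.01,-0.01,0.02,0.01,0.06,0.02,-0.02,0.06,0.016,0.06,0.03,-0.03,0.09,0.016,0.06,0.04,-0.04,0.12,0.016,0.06,0.05,-0.05,0.15,0.016,0.06,0.05,-0.05,0.18,0.016,0.06,0.05,-0.05,0.2,0.016,0.06,0.05,-0.05,0.2,0.016,0.06,0.05,-0.05,0.2,0.016,0.06,0.05,-0.05,0.2,0.016]'

```text
clock: 3.2
position: [0.4414, 0.2519, 0.0827]
ee_rot: [0.671, 0.742, 0.001, 0.0]
ft_force: [0.0, -0.2, -0.1]
grip_width: 0.702
```

```bash
python3 tub.py 2; python3 mv.py .4385 .2585 .019 1.686
```

```text
A 3199 [438.2 259.4  37.1  48.7   6.9] [0.43838494 0.25868551 0.01574437] 0.015741912317884438
B 3390 [607.1 288.8  38.3  47.5   9.6] [0.6062436  0.28896372 0.01568322] 0.01573875884655318
t 3.25 meas [0.4414 0.2519 0.0827] yaw 1.6715 gw 0.701 F [ 0.5  0.7 -0.2]
shift x 0.0069 y -0.0022 z 0.0637 twist -0.0145
```

View pics/w2.png

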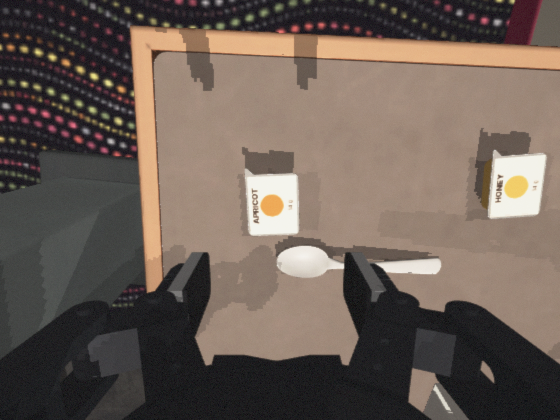

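Call:
jog_arm --grip_force 40 --steps '[0.06,0.007,-0.003,0,-0.018,0.06,0.007,-0.003,0.02,-0.018,0.06,0.007,-0.003,0.04,-0.018,0.06,0.007,-0.003,0.055,-0.018,0.06,0.007,-0.003,0.0625,-0.018,0.06,0.007,-0.003,0.0625,-0.018,0.025,0.007,-0.003,0.0625,-0.018,0.025,0.007,-0.003,0.0625,-0.018,0.025,0.007,-0.003,0.0625,-0.018,0.025,0.007,-0.003,0.0625,-0.018]'

```text
clock: 4.25
position: [0.4371, 0.2583, 0.0193]
ee_rot: [0.664, 0.748, 0.0, 0.0]
ft_force: [-0.4, -0.7, 0.4]
grip_width: 0.296
```

```bash
python3 mv.py .4385 .2585 .30 1.686
```

```text
t 4.25 meas [0.4371 0.2583 0.0193] yaw 1.6897 gw 0.296 F [-0.4 -0.7  0.4]
shift x 0.0001 y 0.0014 z -0.2807 twist 0.0037
```

```bash
python3 tub.py 3
```

```text
A 5010 [438.  259.2  37.3  49.    6.6] [0.4376912  0.26017331 0.01577207] 0.01577845390524621
B 1
```

View pics/w3.png

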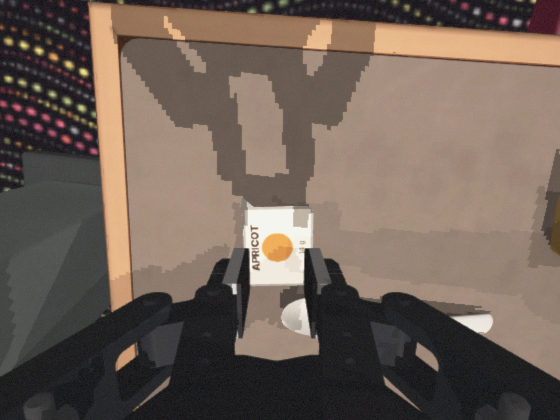

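Call:
jog_arm --grip_force 40 --steps '[0.0,0,0,0,0,0.0,0,0,0,0,0.0,0,0,0,0,0.0,0,0,0,0,0.0,0,0,-0.01,0,0.0,0,0,-0.02,0,0.0,0,0,-0.04,0,0.0,0,0,-0.06,0,0.0,0,0,-0.08,0,0.0,0,0,-0.08,0]'

```text
clock: 5.3
position: [0.4384, 0.2593, 0.1022]
ee_rot: [0.664, 0.748, 0.002, 0.001]
ft_force: [-0.2, -0.1, -0.1]
grip_width: -0.006
```

```bash
python3 tub.py 4;python3 mv.py .4385 .2585 .30 1.686
```

```text
A 2703 [438.5 259.2  37.   48.5   7.8] [0.43845517 0.25868815 0.01576672] 0.015772554084385854
B 2796 [607.1 290.   39.   48.9  10.9] [0.60622384 0.28892561 0.0157174 ] 0.015770109187506626
t 5.35 meas [0.4378 0.2587 0.1007] yaw 1.6897 gw -0.002 F [-0.3 -0.1 -0.7]
shift x -0.0003 y 0.0007 z -0.1993 twist 0.0037
```

View pics/w4.png

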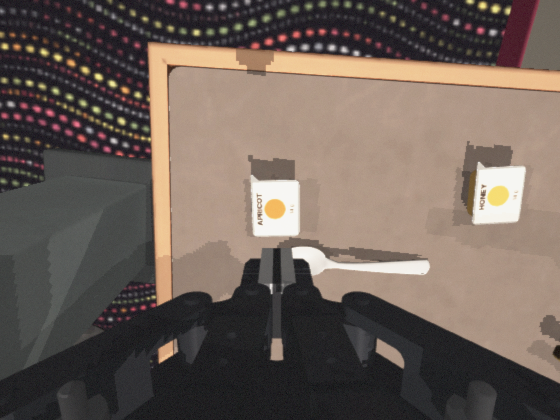

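```bash
python3 - <<'E'
from workcell import manip
from h import *
c=manip.calibration("wrist");o=manip.get_obs();p,d=manip.camera("wrist");W=cloud(d,c)
print(o["position"])
for u,v in [(267,252),(267,262),(287,252),(287,270),(267,275),(265,250),(288,256)]: print(u,v,np.round(W[v,u]-o["position"],4))
P=np.array(o["position"]);print(proj([P,P-[0,0,.017],P-[0,0,.0]+[0,.011,-.017]],c))
E
```

```text
[0.43778153 0.25874084 0.10067867]
267 252 [-0.0046  0.0095  0.029 ]
267 262 [-0.0044  0.009   0.038 ]
287 252 [0.0039 0.0102 0.0282]
287 270 [0.0032 0.0105 0.0467]
267 275 [-0.0041  0.0094  0.0505]
265 250 [-0.0056  0.0092  0.0262]
288 256 [0.0042 0.0102 0.0324]
[[275.18572769 248.46228707]
 [275.19057061 237.27311335]
 [277.50978697 218.867759  ]]
```

```bash
python3 - <<'E'
from workcell import manip
from h import *
c=manip.calibration("scene");o=manip.get_obs();p,d=manip.camera("scene");W=cloud(d,c)
P=np.array(o["position"]);q=proj([P,P-[0,0,.017],P+[0,0,.026]],c);print(q)
im=p[:,:,::-1].copy();np.save("pics/s5.npy",d);cv2.imwrite("pics/s5.png",im)
u,v=q[0].astype(int);x0,y0=u-50,v-50
cr=cv2.resize(im[y0:y0+100,x0:x0+100],None,fx=6,fy=6,interpolation=cv2.INTER_NEAREST)
for (a,b),col in zip(q,[(0,0,255),(0,255,0),(255,0,0)]): cv2.circle(cr,(int((a-x0+.5)*6),int((b-y0+.5)*6)),4,col,-1)
cv2.imwrite("pics/s5c.png",cr);print(x0,y0)
t=manip.get_obs();print(t["joint_pos"])
E
```

```text
[[361.33255782 326.34473432]
 [360.08730968 328.53175301]
 [363.32303624 322.84887404]]
311 276
[ 0.1658307   0.28794075 -0.88776247  1.86732285  0.24998884  1.10235727
 -0.69719642]
```

View pics/s5c.png

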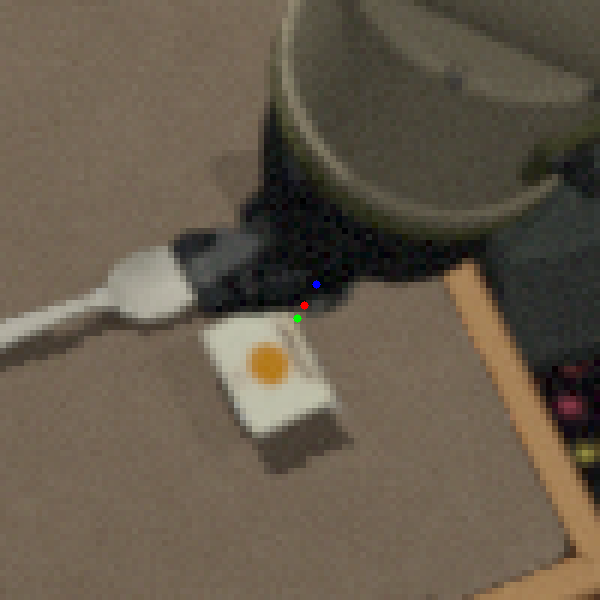

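```bash
python3 - <<'E'
from workcell import manip
from h import *
c=manip.calibration("wrist");o=manip.get_obs();p,d=manip.camera("wrist");W=cloud(d,c)
P=np.array(o["position"])
for u in(268,286):
  for v in range(240,262,2): print(u,v,round(float(d[v,u]),4),np.round(W[v,u]-P,4),p[v,u])
cv2.imwrite("pics/w6c.png",cv2.resize(p[220:330,220:340,::-1],None,fx=5,fy=5,interpolation=cv2.INTER_NEAREST))
Wc=c["world_to_cam"];C=-Wc[:3,:3].T@Wc[:3,3];print(C-P)
E
```

```text
268 240 0.2775 [-0.0024 -0.0328 -0.0994] [177 153 137]
268 242 0.2775 [-0.0022 -0.0345 -0.099 ] [178 155 138]
268 244 0.2788 [-0.002  -0.0365 -0.0998] [178 153 135]
268 246 0.2791 [-0.0018 -0.0382 -0.0996] [177 151 136]
268 248 0.1471 [-0.0042  0.0095  0.0242] [110 103 101]
268 250 0.145 [-0.0042  0.0095  0.0264] [101 100  98]
268 252 0.144 [-0.0041  0.009   0.0276] [99 96 95]
268 254 0.141 [-0.0041  0.0094  0.0306] [102  98  96]
268 256 0.14 [-0.004   0.009   0.0317] [102  99  96]
268 258 0.1364 [-0.004   0.0096  0.0353] [102 100  98]
268 260 0.135 [-0.0039  0.0094  0.0368] [99 96 93]
286 240 0.2769 [ 0.0124 -0.0308 -0.0988] [173 150 133]
286 242 0.2783 [ 0.0127 -0.0329 -0.0997] [123 108  97]
286 244 0.2799 [ 0.013  -0.0351 -0.1008] [113 100  91]
286 246 0.2786 [ 0.0131 -0.0362 -0.0991] [115 102  93]
286 248 0.1472 [0.0037 0.0104 0.0242] [95 92 89]
286 250 0.1457 [0.0036 0.0101 0.0258] [102  98  96]
286 252 0.1436 [0.0036 0.0101 0.0279] [99 97 96]
286 254 0.1406 [0.0035 0.0105 0.031 ] [99 97 95]
286 256 0.1383 [0.0034 0.0105 0.0333] [102  99  98]
286 258 0.1362 [0.0033 0.0106 0.0355] [100  99  95]
286 260 0.1347 [0.0033 0.0104 0.0371] [98 96 94]
[-0.00715004  0.06452156  0.16173878]
```

View pics/w6c.png

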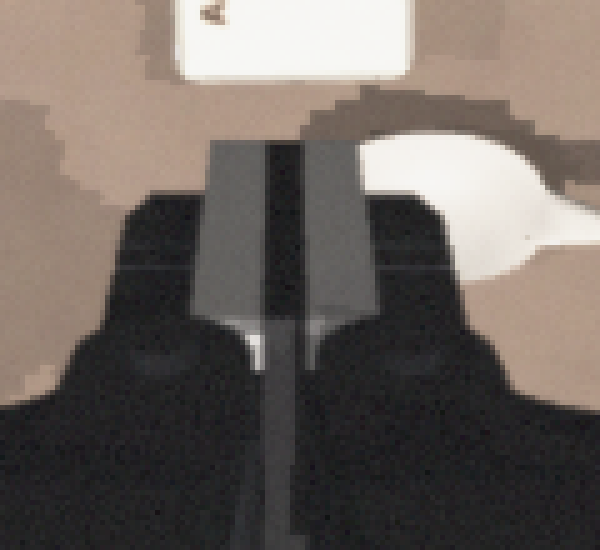

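The fingers closed above the tub without touching it. By the wrist depth, the shut fingertips stand 24 mm above the reported TCP, not 17 mm below it. I'll open them and measure that offset at the grasp width.

Call:
jog_arm --grip_force 40 --steps '[0.05,0,0,0,0,0.05,0,0,0.02,0,0.05,0,0,0.04,0,0.05,0,0,0.06,0,0.05,0,0,0.07,0,0.05,0,0,0.08,0,0.05,0,0,0.08,0,0.05,0,0,0.08,0,0.05,0,0,0.08,0,0.05,0,0,0.08,0]'

```text
clock: 6.5
position: [0.4373, 0.2584, 0.0195]
ee_rot: [0.664, 0.748, 0.0, 0.0]
ft_force: [-0.4, 0.8, -0.5]
grip_width: 0.583
```

```bash
cat > tip.py <<'E'
from workcell import manip
from h import *
import sys
c=manip.calibration("wrist");o=manip.get_obs();p,d=manip.camera("wrist");W=cloud(d,c)
P=np.array(o["position"]);print(np.round(P,4),o["grip_width"])
cv2.imwrite(f"pics/w{sys.argv[1]}.png",p[:,:,::-1])
g=(d<.25)&(d>0)&(W[...,2]-P[2]>-.02)&(W[...,2]-P[2]<.06)&(p.max(-1)>70)&(p.max(-1)<130)
for sl,n in [(slice(150,276),"L"),(slice(277,400),"R")]:
    m=np.zeros_like(g);m[:,sl]=g[:,sl];w=(W-P)[m]; 
    if len(w): k=w[:,2]<np.percentile(w[:,2],8);print(n,len(w),np.round(np.median(w[k],0),4),np.round(np.percentile(w[:,2],2),4))
E
python3 tip.py 7; python3 tub.py 8
```

```text
[0.4373 0.2584 0.0195] 0.5832283941718406
L 3775 [-0.0452  0.0666 -0.02  ] -0.02
R 3528 [ 0.0163  0.0753 -0.02  ] -0.02
A 5514 [438.3 259.6  36.9  49.7   8.2] [0.43829324 0.25895119 0.01574988] 0.015752980137980085
B 0
```

View pics/w7.png

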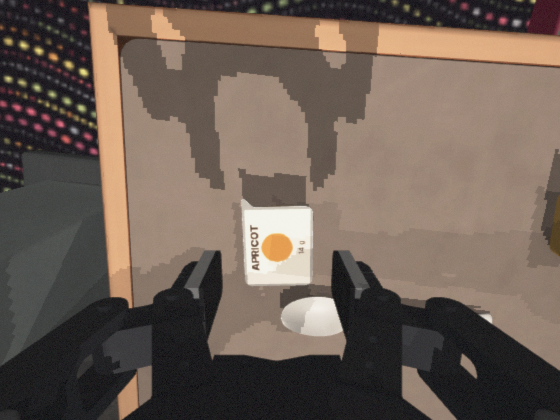

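```bash
python3 - <<'E'
from workcell import manip
from h import *
c=manip.calibration("wrist");o=manip.get_obs();p,d=manip.camera("wrist");W=cloud(d,c);P=np.array(o["position"])
for u in (200,212,218,340,350):
  for v in range(244,276,4): print(u,v,np.round(W[v,u]-P,4))
E
```

```text
200 244 [-0.0429 -0.0106 -0.0204]
200 248 [-0.0427 -0.0129 -0.0201]
200 252 [-0.0425 -0.0154 -0.02  ]
200 256 [-0.0423 -0.0178 -0.0197]
200 260 [-0.0311  0.0067  0.038 ]
200 264 [-0.0305  0.0062  0.0406]
200 268 [-0.0297  0.0062  0.0441]
200 272 [-0.0289  0.0064  0.0479]
212 244 [-0.0359 -0.0096 -0.0201]
212 248 [-0.0357 -0.012  -0.0199]
212 252 [-0.028   0.0067  0.0289]
212 256 [-0.0272  0.0066  0.0328]
212 260 [-0.0264  0.0068  0.0371]
212 264 [-0.0258  0.0068  0.0408]
212 268 [-0.0251  0.0068  0.0442]
212 272 [-0.0252  0.0044  0.0429]
218 244 [-0.0325 -0.0091 -0.02  ]
218 248 [-0.0324 -0.0119 -0.0206]
218 252 [-0.0253  0.0072  0.0294]
218 256 [-0.0251  0.0057  0.0301]
218 260 [-0.0249  0.0042  0.0308]
218 264 [-0.0248  0.0021  0.0302]
218 268 [-0.0246  0.0004  0.0307]
218 272 [-0.0244 -0.0011  0.0313]
340 244 [ 0.0378 -0.0005 -0.0193]
340 248 [ 0.0384 -0.0032 -0.0202]
340 252 [0.0264 0.0132 0.0289]
340 256 [0.0258 0.0128 0.0326]
340 260 [0.0248 0.0131 0.0374]
340 264 [0.0245 0.0124 0.0398]
340 268 [0.0245 0.0111 0.0408]
340 272 [0.0246 0.0097 0.0415]
350 244 [ 0.0438 -0.0002 -0.0204]
350 248 [ 0.0442 -0.0025 -0.02  ]
350 252 [0.0307 0.0137 0.0289]
350 256 [0.0298 0.0135 0.0331]
350 260 [0.0291 0.0132 0.0365]
350 264 [0.0283 0.0131 0.0404]
350 268 [0.0274 0.0131 0.0443]
350 272 [0.0265 0.0133 0.0483]
```

Call:
jog_arm --grip_force 40 --steps '[0.05,0,0.001,0.01,0,0.05,0,0.001,0.02,0,0.05,0,0.001,0.03,0,0.05,0,0.001,0.037,0,0.05,0,0.001,0.0425,0,0.05,0,0.001,0.0425,0,0.0,0,0.001,0.0425,0,0.0,0,0.001,0.0425,0,0.0,0,0.001,0.0425,0,0.0,0,0.001,0.0425,0]'

```text
clock: 7.65
position: [0.441, 0.2601, -0.0205]
ee_rot: [0.664, 0.748, 0.003, 0.002]
ft_force: [-1.4, -4.2, 35.1]
grip_width: 0.377
```

```bash
python3 mv.py .4385 .2585 .30 1.686
```

```text
t 7.65 meas [ 0.441   0.2601 -0.0205] yaw 1.6897 gw 0.377 F [-1.4 -4.2 35.1]
shift x -0.0013 y -0.0027 z -0.3205 twist 0.0037
```

Call:
jog_arm --steps '[0.0,0,0.001,-0.005,0,0.0,0,0.001,-0.02,0,0.0,0,0.001,-0.05,0,0.0,0,0.001,-0.08,0,0.0,0,0.001,-0.11,0,0.0,0,0.001,-0.14,0,0.0,0,0.001,-0.17,0,0.0,0,0.001,-0.2,0,0.0,0,0.001,-0.23,0,0.0,0,0.001,-0.243,0]'

```text
clock: 8.65
position: [0.4392, 0.2592, 0.2222]
ee_rot: [0.664, 0.748, 0.001, 0.001]
ft_force: [1.0, 0.9, -0.4]
grip_width: 0.372
```

```bash
python3 tub.py 9; python3 mv.py .44 -.05 .22 .9; python3 -c "
import numpy as np
p=np.array([.5066,-.359]);y=.051
for l in(-.022,.0,.005):print(l,p+l*np.array([np.cos(y),np.sin(y)]))"
```

```text
A 0
B 1335 [606.9 289.7  37.8  48.8  10.6] [0.60657825 0.28872523 0.01578655] 0.015789339311586603
t 8.7 meas [0.4396 0.2594 0.2228] yaw 1.6902 gw 0.375 F [0.1 0.6 2.4]
shift x -0.3072 y -0.0365 z 0.0028 twist 0.7902
-0.022 [ 0.4846286  -0.36012151]
0.0 [ 0.5066 -0.359 ]
0.005 [ 0.5115935  -0.35874511]
```

View pics/w9.png

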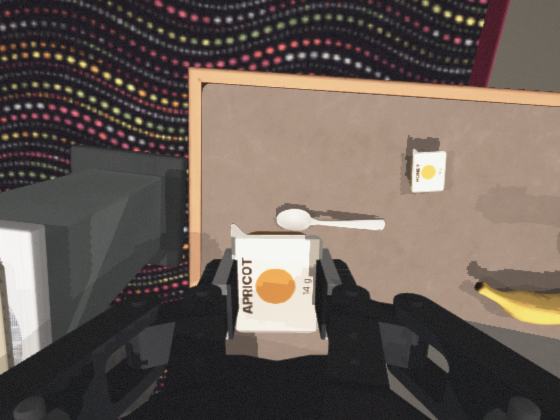

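Call:
jog_arm --steps '[0.0,-0.02,-0.001,0,0.08,0.0,-0.05,-0.002,0,0.2,0.0,-0.09,-0.004,0,0.32,0.0,-0.13,-0.006,0,0.44,0.0,-0.17,-0.008,0,0.56,0.0,-0.21,-0.01,0,0.68,0.0,-0.25,-0.012,0,0.8,0.0,-0.29,-0.013,0,0.92,0.0,-0.33,-0.015,0,1.04,0.0,-0.36,-0.017,0,1.16]'

```text
clock: 9.7
position: [0.4637, -0.1036, 0.218]
ee_rot: [0.966, 0.259, -0.001, -0.0]
ft_force: [-0.2, 1.3, -0.3]
grip_width: 0.375
```

```bash
python3 mv.py .4846 -.360 .22 .051; python3 mv.py .4846 -.360 .22 .051 .442 -.101 .2225 .53
```

```text
t 9.7 meas [ 0.4637 -0.1036  0.218 ] yaw 0.523 gw 0.375 F [-0.2  1.3 -0.3]
shift x -0.1100 y 0.2325 z -0.0020 twist 0.4720
t 9.7 meas [ 0.4637 -0.1036  0.218 ] yaw 0.523 gw 0.375 F [-0.2  1.3 -0.3]
shift x -0.0942 y 0.2450 z 0.0025 twist 0.4790
```

Call:
jog_arm --steps '[0.0,-0.015,0.03,0,0.08,0.0,-0.03,0.06,0,0.16,0.0,-0.045,0.095,0,0.24,0.0,-0.06,0.13,0,0.32,0.0,-0.075,0.165,0,0.4,0.0,-0.09,0.195,0,0.47,0.0,-0.1,0.215,0,0.472,0.0,-0.107,0.227,0,0.472,0.0,-0.11,0.2325,0,0.472,0.0,-0.11,0.2325,0,0.472]'

```text
clock: 10.7
position: [0.4871, -0.357, 0.2188]
ee_rot: [1.0, 0.029, -0.0, -0.0]
ft_force: [-0.6, 0.6, -0.9]
grip_width: 0.374
```

```bash
python3 mv.py .4846 -.360 .22 .051; python3 - <<'E'
from workcell import manip
from h import *
o=manip.get_obs();c=manip.calibration("wrist");p,d=manip.camera("wrist");cv2.imwrite("pics/w10.png",p[:,:,::-1]);np.save("pics/w10.npy",d)
W=cloud(d,c);h=np.array([.5066,-.359]);y=.051;cs,sn=np.cos(y),np.sin(y)
D=W[...,:2]-h;L=np.stack([cs*D[...,0]+sn*D[...,1],-sn*D[...,0]+cs*D[...,1],W[...,2]],-1);np.save("pics/L10.npy",L)
print(np.round(np.array(o["position"]),4))
for n,(u,v) in {}.items(): pass
mod=np.array([(-.054,.082,.136),(-.054,-.082,.136),(.03,.082,.166),(.03,-.082,.166),(.056,-.084,.165),(.056,.084,.165)])
q=proj(np.c_[h[0]+cs*mod[:,0]-sn*mod[:,1],h[1]+sn*mod[:,0]+cs*mod[:,1],mod[:,2]],c);print(np.round(q,1))
im=p[:,:,::-1].copy()
for a,b in q: cv2.circle(im,(int(a),int(b)),3,(0,0,255),1)
cv2.imwrite("pics/w10m.png",im)
p,d=manip.camera("scene");cv2.imwrite("pics/s10.png",cv2.resize(p[70:220,200:400,::-1],None,fx=4,fy=4))
E
```

```text
t 10.7 meas [ 0.4871 -0.357   0.2188] yaw 0.0579 gw 0.374 F [-0.6  0.6 -0.9]
shift x -0.0027 y 0.0029 z -0.0012 twist 0.0069
[ 0.4871 -0.357   0.2188]
[[174.2 251.9]
 [382.5 253.3]
 [150.6 146.6]
 [409.  148.5]
 [416.3 105.8]
 [144.1 103.7]]
```

View pics/w10m.png

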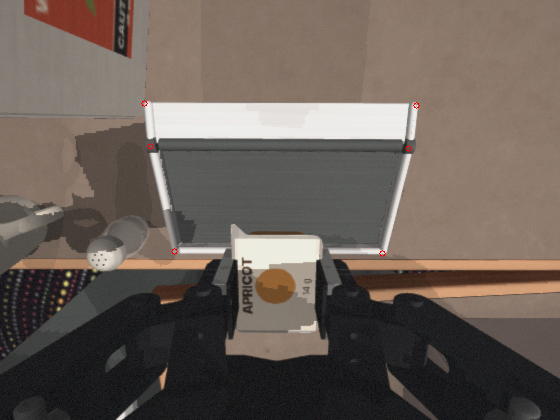

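View pics/s10.png

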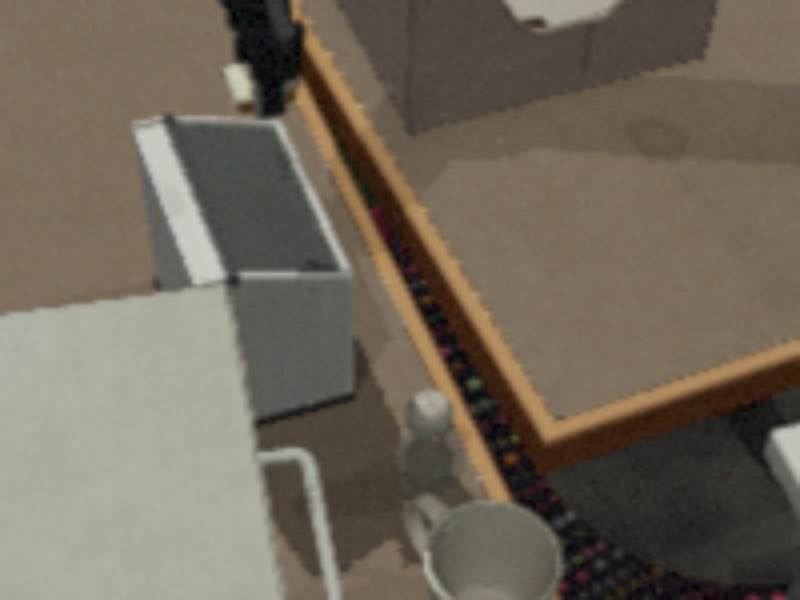

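```bash
python3 - <<'E'
import numpy as np
L=np.load("pics/L10.npy")
h=np.array([.5066,-.359]);y=.051;P=np.array([.4871,-.357]);D=P-h
print("tcp local",np.cos(y)*D[0]+np.sin(y)*D[1],-np.sin(y)*D[0]+np.cos(y)*D[1])
for u,v in [(280,234),(280,240),(260,240),(300,240),(280,260),(280,290),(280,310),(280,325),(280,331),(280,345),(238,230),(316,250),(240,250),(240,325),(228,262),(333,262)]: print(u,v,np.round(L[v,u],4))
E
```

```text
tcp local -0.019372689957499276 0.0029914685040310102
280 234 [2.000e-04 5.000e-04 2.464e-01]
280 240 [0.0013 0.0006 0.2566]
260 240 [0.0007 0.0085 0.2551]
300 240 [ 0.0005 -0.0075  0.2542]
280 260 [-0.0079  0.0005  0.255 ]
280 290 [-0.0214  0.0003  0.2551]
280 310 [-3.090e-02  2.000e-04  2.549e-01]
280 325 [-3.800e-02  2.000e-04  2.552e-01]
280 331 [-4.150e-02  1.000e-04  2.544e-01]
280 345 [-0.2425 -0.0046 -0.0005]
238 230 [0.0043 0.0174 0.2535]
316 250 [-0.0032 -0.0139  0.2556]
240 250 [-0.0031  0.0165  0.2564]
240 325 [-0.0384  0.0174  0.2548]
228 262 [-0.0079  0.0213  0.2574]
333 262 [-0.0072 -0.0205  0.2583]
```

Call:
jog_arm --grip_force 50 --steps '[0.0,0,0.003,0.02,0.007,0.0,0,0.003,0.045,0.007,0.0,0,0.003,0.065,0.007,0.0,0,0.003,0.077,0.007,0.0,0,0.003,0.088,0.007,0.0,0,0.003,0.1,0.007,0.0,0,0.003,0.111,0.007,0.0,0,0.003,0.122,0.007,0.0,0,0.003,0.134,0.007,0.0,0,0.003,0.134,0.007]'

```text
clock: 11.8
position: [0.486, -0.3599, 0.0832]
ee_rot: [1.0, 0.025, -0.002, -0.001]
ft_force: [-4.2, 1.1, -0.3]
grip_width: 0.374
```

```bash
cat > hv.py <<'E'
from workcell import manip
from h import *
import sys
o=manip.get_obs();c=manip.calibration("wrist");p,d=manip.camera("wrist");cv2.imwrite(f"pics/w{sys.argv[1]}.png",p[:,:,::-1])
W=cloud(d,c);h=np.array([.5066,-.359]);y=.051;cs,sn=np.cos(y),np.sin(y)
D=W[...,:2]-h;L=np.stack([cs*D[...,0]+sn*D[...,1],-sn*D[...,0]+cs*D[...,1],W[...,2]],-1);np.save(f"pics/L{sys.argv[1]}.npy",L)
P=np.array(o["position"]);D=P[:2]-h;print("t",o["clock"],"local",np.round([cs*D[0]+sn*D[1],-sn*D[0]+cs*D[1],P[2]],4),"F",np.round(o["ft_force"],1),"T",np.round(o["torque"],2),"w",round(o["grip_width"]*.0854,4))
# flap angle from dark plate points: hinge local (.03,.165)
for u in (160,175,200,380,400,420):
  for v in range(60,330,15):
    l=L[v,u]
    if abs(l[1])<.077 and -.05<l[0]<.03 and .05<l[2]<.162 and p[v,u].max()<120:
        print("pt",u,v,np.round(l,3),"ang",round(float(np.arctan2(.165-l[2],.03-l[0])-np.radians(20)),2))
E
python3 hv.py 11
```

```text
t 11.8 local [-0.0207  0.0002  0.0832] F [-4.2  1.1 -0.3] T [0.03 0.76 0.05] w 0.032
pt 160 195 [0.026 0.031 0.154] ang 0.86
pt 160 210 [0.018 0.037 0.14 ] ang 0.76
pt 160 225 [0.006 0.045 0.119] ang 0.74
pt 160 300 [-0.008  0.035  0.153] ang -0.03
pt 160 315 [-0.012  0.035  0.154] ang -0.09
pt 175 195 [0.026 0.028 0.153] ang 0.87
pt 175 210 [0.017 0.032 0.139] ang 0.76
pt 175 225 [0.006 0.039 0.119] ang 0.74
pt 175 315 [-0.012  0.03   0.154] ang -0.09
pt 200 195 [0.026 0.02  0.153] ang 0.86
pt 200 210 [0.018 0.024 0.14 ] ang 0.76
pt 200 225 [0.005 0.029 0.118] ang 0.74
pt 200 285 [-0.007  0.024  0.145] ang 0.15
pt 200 300 [-0.008  0.023  0.152] ang -0.02
pt 380 195 [ 0.026 -0.03   0.153] ang 0.87
pt 380 210 [ 0.017 -0.035  0.138] ang 0.77
pt 380 225 [ 0.005 -0.042  0.118] ang 0.74
pt 380 300 [-0.05  -0.058  0.081] ang 0.46
pt 400 195 [ 0.026 -0.036  0.154] ang 0.86
pt 400 210 [ 0.017 -0.042  0.139] ang 0.77
pt 400 225 [ 0.005 -0.05   0.118] ang 0.74
pt 400 300 [-0.008 -0.039  0.153] ang -0.04
pt 400 315 [-0.01  -0.038  0.157] ang -0.15
pt 420 195 [ 0.026 -0.042  0.153] ang 0.87
pt 420 210 [ 0.017 -0.049  0.138] ang 0.78
pt 420 225 [ 0.005 -0.058  0.118] ang 0.74
pt 420 300 [-0.007 -0.045  0.154] ang -0.07
pt 420 315 [-0.008 -0.042  0.161] ang -0.24
```

View pics/w11.png

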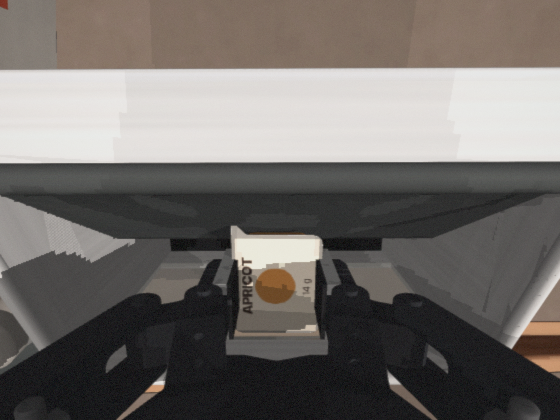

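Call:
jog_arm --steps '[0.0,0.006,0,0,0,0.0,0.012,0,0,0,0.0,0.018,0,0,0,0.0,0.021,0,0,0,0.0,0.021,0,0,0,0.06,0.021,0,0,0,0.06,0.021,0,0,0,0.06,0.021,0,0,0,0.06,0.025,0,0,0,0.06,0.027,0,0,0]'

```text
clock: 12.85
position: [0.5139, -0.3591, 0.0852]
ee_rot: [1.0, 0.025, -0.0, 0.0]
ft_force: [-6.6, -1.4, -2.0]
grip_width: 0.702
```

```bash
python3 hv.py 12
```

```text
t 12.85 local [ 0.0073 -0.0005  0.0852] F [-6.6 -1.4 -2. ] T [-0.41  1.22  0.12] w 0.06
pt 160 300 [0.02  0.034 0.156] ang 0.44
pt 175 300 [0.02  0.03  0.154] ang 0.46
pt 200 300 [0.005 0.028 0.13 ] ang 0.61
pt 200 315 [0.    0.028 0.132] ang 0.49
pt 380 300 [ 0.021 -0.033  0.156] ang 0.43
pt 400 300 [ 0.021 -0.039  0.157] ang 0.4
pt 400 315 [ 0.019 -0.037  0.162] ang -0.06
pt 420 315 [ 0.015 -0.046  0.155] ang 0.22
```

View pics/w12.png

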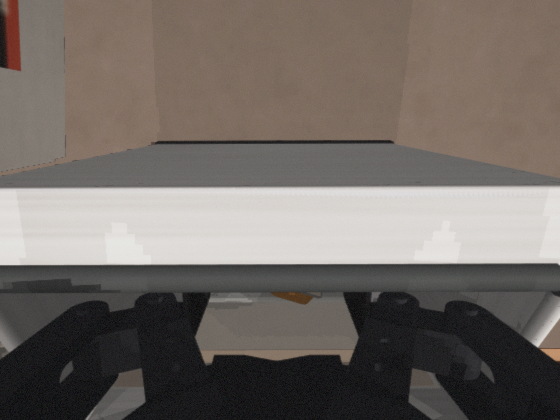

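```bash
python3 - <<'E'
import numpy as np
L=np.load("pics/L12.npy")
for u,v in [(290,295),(285,292),(300,298),(230,300),(280,310),(280,330),(315,294)]: print(u,v,np.round(L[v,u],3))
E
```

```text
290 295 [-0.04  -0.011  0.045]
285 292 [ 0.029 -0.004  0.166]
300 298 [-0.043 -0.018  0.044]
230 300 [-0.051  0.031  0.033]
280 310 [-0.051 -0.004  0.046]
280 330 [-0.051 -0.004  0.069]
315 294 [-0.039 -0.027  0.047]
```

Call:
jog_arm --steps '[0.06,-0.01,0,-0.005,0,0.06,-0.02,0,-0.015,0,0.06,-0.027,0,-0.03,0,0.06,-0.027,0,-0.045,0,0.06,-0.027,0,-0.06,0,0.06,-0.027,0,-0.08,0,0.06,-0.027,0,-0.11,0,0.06,-0.027,0,-0.135,0,0.06,-0.027,0,-0.135,0,0.06,-0.027,0,-0.135,0]'

```text
clock: 13.9
position: [0.4885, -0.36, 0.2218]
ee_rot: [1.0, 0.026, 0.001, 0.001]
ft_force: [-0.3, 0.5, -0.4]
grip_width: 0.705
```

```bash
python3 hv.py 13; python3 mv.py .607 .289 .12 1.75; python3 - <<'E'
from workcell import manip
from h import *
p,d=manip.camera("scene");cv2.imwrite("pics/s13.png",p[:,:,::-1])
W=cloud(d,manip.calibration("scene"))
print([np.round(W[v,u],3) for u,v in [(307,176),(291,372),(335,323),(300,335)]])
E
```

```text
t 13.9 local [-1.810e-02 -1.000e-04  2.218e-01] F [-0.3  0.5 -0.4] T [-0.02  0.04 -0.01] w 0.0602
pt 175 165 [0.019 0.067 0.16 ] ang 0.09
pt 175 180 [0.008 0.069 0.155] ang 0.08
pt 175 195 [-0.003  0.071  0.151] ang 0.04
pt 175 210 [-0.016  0.073  0.147] ang 0.03
pt 175 225 [-0.029  0.076  0.141] ang 0.03
pt 200 165 [0.019 0.05  0.16 ] ang 0.08
pt 200 180 [0.008 0.052 0.154] ang 0.1
pt 200 195 [-0.004  0.054  0.149] ang 0.08
pt 200 210 [-0.016  0.055  0.146] ang 0.04
pt 200 225 [-0.029  0.057  0.141] ang 0.03
pt 200 240 [-0.043  0.059  0.137] ang 0.02
pt 380 165 [ 0.019 -0.071  0.159] ang 0.16
pt 380 180 [ 0.008 -0.073  0.156] ang 0.05
pt 380 195 [-0.004 -0.076  0.15 ] ang 0.06
t 13.95 meas [ 0.4879 -0.3598  0.2206] yaw 0.0515 gw 0.7 F [ 0.9  0.1 -0.9]
shift x 0.1523 y -0.6418 z 0.1006 twist -1.6985
[array([ 0.421, -0.18 ,  0.079]), array([0.605, 0.293, 0.018]), array([0.471, 0.213, 0.004]), array([0.561, 0.217, 0.006])]
```

View pics/w13.png

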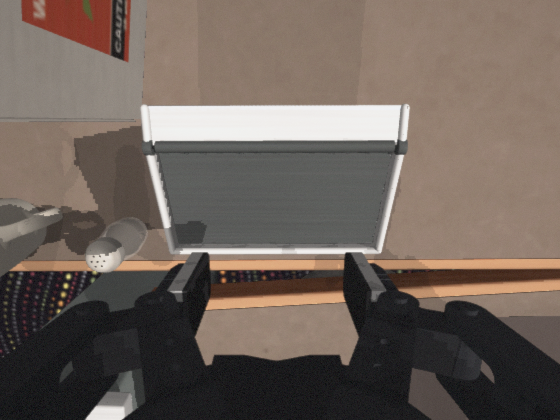

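View pics/s13.png

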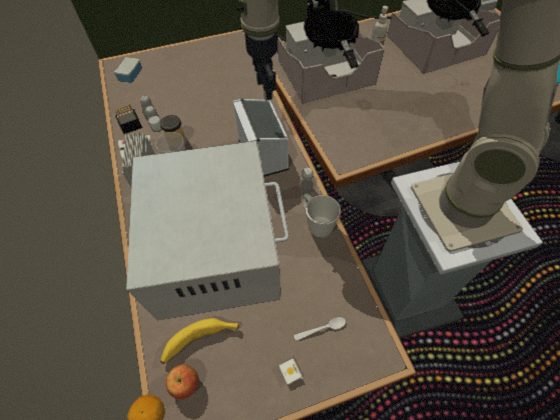

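Call:
jog_arm --steps '[0.055,-0.001,-0.045,0,-0.1,0.055,-0.002,-0.09,0,-0.22,0.055,-0.003,-0.135,0,-0.34,0.055,-0.004,-0.18,0,-0.46,0.055,-0.005,-0.225,0,-0.58,0.055,-0.006,-0.27,0,-0.7,0.055,-0.007,-0.315,0,-0.82,0.055,-0.007,-0.36,0,-0.94,0.055,-0.007,-0.405,0,-1.06,0.055,-0.007,-0.45,0,-1.18]'

```text
clock: 15.0
position: [0.4568, 0.0906, 0.2199]
ee_rot: [0.815, 0.579, -0.0, -0.0]
ft_force: [0.8, -0.4, 0.2]
grip_width: 0.645
```

```bash
python3 mv.py .6068 .2885 .1 1.75
```

```text
t 15.0 meas [0.4568 0.0906 0.2199] yaw 1.2358 gw 0.645 F [ 0.8 -0.4  0.2]
shift x 0.2362 y 0.0766 z 0.1199 twist -0.5142
```

Call:
jog_arm --steps '[0.055,0.04,0,0,-0.06,0.055,0.08,0,0,-0.12,0.055,0.12,0.01,0,-0.2,0.055,0.16,0.025,0,-0.28,0.055,0.2,0.045,0.01,-0.36,0.055,0.225,0.065,0.035,-0.44,0.055,0.236,0.076,0.065,-0.51,0.055,0.236,0.077,0.09,-0.514,0.055,0.236,0.077,0.11,-0.514,0.055,0.236,0.077,0.12,-0.514]'

```text
clock: 16.0
position: [0.6076, 0.2852, 0.0972]
ee_rot: [0.643, 0.766, -0.002, -0.001]
ft_force: [0.4, -0.5, -0.3]
grip_width: 0.643
```

```bash
python3 tub.py 14; python3 mv.py .6068 .289 .02 1.75
```

```text
A 0
B 2831 [606.8 289.7  37.2  48.6   9.8] [0.60686678 0.28897961 0.01575573] 0.015771650329764964
t 16.05 meas [0.6075 0.2849 0.0968] yaw 1.7452 gw 0.648 F [-1.3 -0.2 -0.9]
shift x 0.0041 y 0.0001 z 0.0768 twist -0.0048
```

View pics/w14.png

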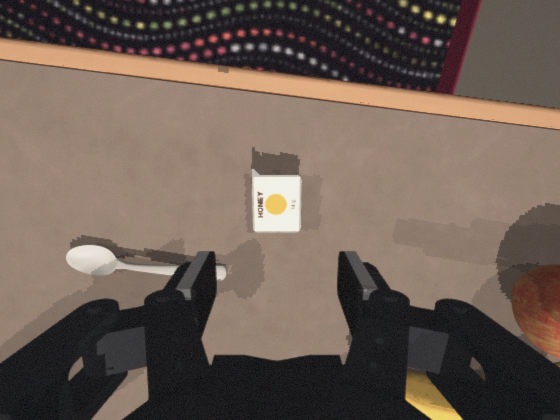

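Call:
jog_arm --grip_force 40 --steps '[0.055,0.004,0,0.025,0,0.055,0.004,0,0.05,0,0.055,0.004,0,0.075,0,0.055,0.004,0,0.095,0,0.055,0.004,0,0.107,0,0.055,0.004,0,0.115,0,0.055,0.004,0,0.115,0,0.0,0.004,0,0.115,0,0.0,0.004,0,0.115,0,0.0,0.004,0,0.115,0]'

```text
clock: 17.05
position: [0.609, 0.2901, -0.0132]
ee_rot: [0.643, 0.766, 0.001, 0.0]
ft_force: [-0.2, 0.0, 5.6]
grip_width: 0.372
```

```bash
python3 mv.py .6068 .289 .22 1.75
```

```text
t 17.05 meas [ 0.609   0.2901 -0.0132] yaw 1.7447 gw 0.372 F [-0.2  0.   5.6]
shift x -0.0007 y -0.0023 z -0.2332 twist -0.0053
```

Call:
jog_arm --grip_force 50 --steps '[0.0,0.004,0,0,0,0.0,0.004,0,-0.02,0,0.0,0.004,0,-0.05,0,0.0,0.004,0,-0.08,0,0.0,0.004,0,-0.11,0,0.0,0.004,0,-0.14,0,0.0,0.004,0,-0.17,0,0.0,0.004,0,-0.2,0,0.0,0.004,0,-0.23,0,0.0,0.004,0,-0.24,0]'

```text
clock: 18.05
position: [0.6079, 0.2947, 0.2304]
ee_rot: [0.643, 0.766, 0.003, 0.001]
ft_force: [0.7, 0.4, -0.1]
grip_width: 0.367
```

```bash
python3 tub.py 15; python3 mv.py .457 .1 .225 1.3
```

```text
A 0
B 0
t 18.1 meas [0.6081 0.2946 0.2303] yaw 1.7452 gw 0.368 F [0.1 0.6 0.6]
shift x -0.1655 y -0.1826 z 0.0053 twist 0.4452
```

View pics/w15.png

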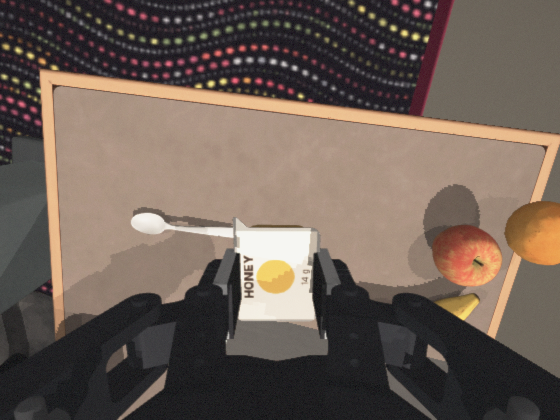

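Call:
jog_arm --steps '[0.0,0,-0.03,0,0.03,0.0,-0.005,-0.065,0,0.06,0.0,-0.015,-0.1,0,0.1,0.0,-0.03,-0.13,0,0.16,0.0,-0.055,-0.155,0,0.24,0.0,-0.085,-0.17,0,0.32,0.0,-0.12,-0.18,0,0.42,0.0,-0.16,-0.182,0,0.52,0.0,-0.2,-0.182,0,0.62,0.0,-0.24,-0.182,0,0.74]'

```text
clock: 19.1
position: [0.4691, 0.0239, 0.225]
ee_rot: [0.877, 0.48, -0.0, 0.0]
ft_force: [0.7, 0.8, -0.4]
grip_width: 0.368
```

```bash
python3 mv.py .4866 -.360 .22 .051
```

```text
t 19.1 meas [0.4691 0.0239 0.225 ] yaw 1.0004 gw 0.368 F [ 0.7  0.8 -0.4]
shift x -0.3137 y 0.2220 z 0.0050 twist 0.9494
```

Call:
jog_arm --steps '[0.0,-0.035,0.025,0,0.11,0.0,-0.07,0.05,0,0.22,0.0,-0.105,0.075,0,0.33,0.0,-0.14,0.1,0,0.44,0.0,-0.175,0.125,0,0.55,0.0,-0.21,0.15,0,0.66,0.0,-0.245,0.175,0,0.77,0.0,-0.275,0.195,0,0.87,0.0,-0.3,0.212,0,0.94,0.0,-0.313,0.222,0,0.949]'

```text
clock: 20.1
position: [0.488, -0.3601, 0.2242]
ee_rot: [1.0, 0.026, -0.001, -0.0]
ft_force: [-1.1, -0.1, -0.8]
grip_width: 0.364
```

```bash
python3 hv.py 16 | head -1; python3 mv.py .4866 -.36 .22 .051; python3 - <<'E'
import numpy as np
L=np.load("pics/L16.npy")
for u in (260,290):
  for v in range(210,345,6): print(u,v,np.round(L[v,u],4))
E
```

```text
t 20.1 local [-1.860e-02 -1.000e-04  2.242e-01] F [-1.1 -0.1 -0.8] T [ 0.05  0.01 -0.01] w 0.0311
t 20.15 meas [ 0.488  -0.3615  0.2241] yaw 0.0521 gw 0.367 F [-2.2 -0.6 -1.6]
shift x -0.0013 y -0.0016 z 0.0041 twist 0.0011
260 210 [-0.0171  0.0109  0.1469]
260 216 [-0.0226  0.0111  0.144 ]
260 222 [-0.0279  0.0112  0.1424]
260 228 [0.0035 0.0057 0.2512]
260 234 [0.001  0.0057 0.252 ]
260 240 [-0.0016  0.0057  0.2521]
260 246 [-0.0041  0.0057  0.2528]
260 252 [-0.0069  0.0057  0.2527]
260 258 [-0.0095  0.0058  0.253 ]
260 264 [-0.0128  0.0058  0.252 ]
260 270 [-0.0154  0.0059  0.2526]
260 276 [-0.0179  0.0059  0.2531]
260 282 [-0.0213  0.0059  0.2523]
260 288 [-0.0238  0.0059  0.253 ]
260 294 [-0.0268  0.006   0.2529]
260 300 [-0.03    0.006   0.2526]
260 306 [-0.0329  0.006   0.2528]
260 312 [-0.0357  0.0061  0.2531]
260 318 [-0.0391  0.0061  0.2527]
260 324 [-0.2132  0.0201  0.0007]
260 330 [-0.223   0.0203 -0.0003]
260 336 [-0.2312  0.0203  0.001 ]
260 342 [-0.2419  0.0205 -0.0008]
290 210 [-0.0174 -0.0115  0.1457]
290 216 [-0.0224 -0.0116  0.1446]
290 222 [-0.0284 -0.0118  0.1406]
290 228 [ 0.0036 -0.007   0.2516]
290 234 [ 0.0014 -0.007   0.253 ]
290 240 [-0.0014 -0.0071  0.2526]
290 246 [-0.0039 -0.0071  0.2533]
290 252 [-0.0062 -0.0071  0.2542]
290 258 [-0.0094 -0.0071  0.2532]
290 264 [-0.012  -0.0071  0.2536]
290 270 [-0.015  -0.0072  0.2532]
290 276 [-0.0182 -0.0073  0.2526]
290 282 [-0.0209 -0.0073  0.2529]
290 288 [-0.024  -0.0073  0.2527]
290 294 [-0.0269 -0.0074  0.2527]
290 300 [-0.0301 -0.0074  0.2524]
290 306 [-0.0327 -0.0074  0.253 ]
290 312 [-0.0358 -0.0075  0.2529]
290 318 [-0.0386 -0.0075  0.2534]
290 324 [-0.2144 -0.0196 -0.0012]
290 330 [-2.228e-01 -1.970e-02 -2.000e-04]
290 336 [-0.2324 -0.0198 -0.0006]
290 342 [-0.243  -0.02   -0.0023]
```

View pics/w16.png

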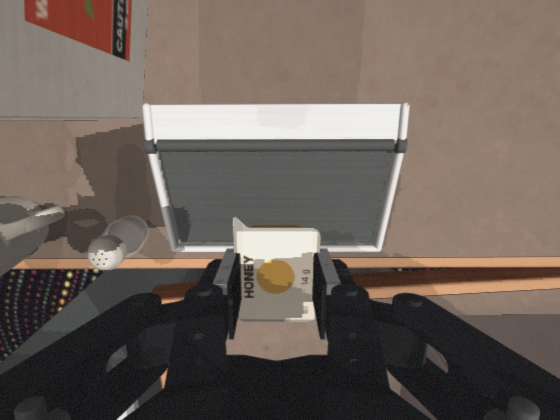

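Call:
jog_arm --grip_force 50 --steps '[0.0,-0.001,-0.015,0.01,0,0.0,-0.001,-0.026,0.035,0,0.0,-0.001,-0.026,0.06,0,0.0,-0.001,-0.026,0.075,0,0.0,-0.001,-0.026,0.088,0,0.0,-0.001,-0.026,0.1,0,0.0,-0.001,-0.026,0.113,0,0.0,-0.001,-0.026,0.126,0,0.0,-0.001,-0.026,0.139,0,0.0,-0.001,-0.026,0.139,0]'

```text
clock: 21.15
position: [0.4853, -0.3313, 0.0839]
ee_rot: [1.0, 0.028, -0.002, -0.001]
ft_force: [-2.8, 0.7, 0.2]
grip_width: 0.366
```

```bash
python3 hv.py 17
```

```text
t 21.15 local [-0.0199  0.0288  0.0839] F [-2.8  0.7  0.2] T [0.01 0.77 0.01] w 0.0313
pt 160 210 [0.016 0.069 0.133] ang 0.81
pt 160 300 [-0.008  0.064  0.152] ang -0.03
pt 160 315 [-0.011  0.063  0.156] ang -0.12
pt 175 210 [0.016 0.063 0.133] ang 0.81
pt 175 225 [0.    0.074 0.102] ang 0.78
pt 175 315 [-0.013  0.059  0.153] ang -0.08
pt 200 210 [0.016 0.055 0.133] ang 0.81
pt 200 225 [0.    0.062 0.101] ang 0.79
pt 200 285 [-0.005  0.053  0.147] ang 0.12
pt 200 300 [-0.008  0.051  0.153] ang -0.03
pt 380 210 [ 0.016 -0.009  0.132] ang 0.82
pt 380 225 [ 0.001 -0.019  0.103] ang 0.79
pt 380 315 [-0.012 -0.005  0.154] ang -0.09
pt 400 210 [ 0.017 -0.015  0.134] ang 0.82
pt 400 225 [ 0.001 -0.028  0.103] ang 0.79
pt 400 300 [-0.007 -0.011  0.154] ang -0.05
pt 400 315 [-0.009 -0.009  0.158] ang -0.16
pt 420 210 [ 0.017 -0.022  0.133] ang 0.82
pt 420 225 [ 0.001 -0.037  0.103] ang 0.79
pt 420 300 [-0.005 -0.015  0.156] ang -0.11
pt 420 315 [-0.007 -0.013  0.162] ang -0.26
```

View pics/w17.png

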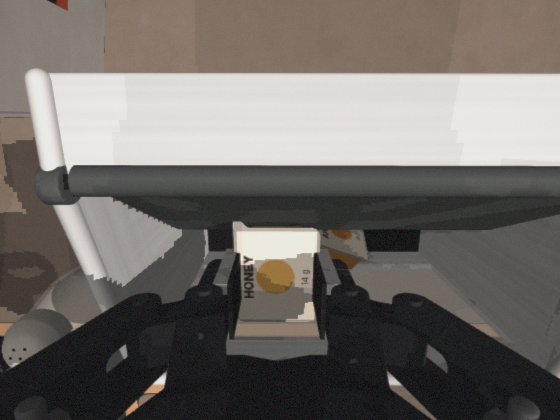

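Call:
jog_arm --steps '[0.0,0.006,0.002,0,0,0.0,0.012,0.002,0,0,0.0,0.018,0.002,0,0,0.0,0.019,0.002,0,0,0.0,0.019,0.002,0,0,0.05,0.019,0.002,0,0,0.05,0.019,0.002,0,0,0.05,0.021,0.002,0,0,0.05,0.025,0.002,0,0,0.05,0.027,0.002,0,0]'

```text
clock: 22.2
position: [0.5132, -0.3356, 0.0877]
ee_rot: [1.0, 0.026, 0.0, 0.002]
ft_force: [-7.3, -9.6, 6.2]
grip_width: 0.589
```

```bash
python3 hv.py 18|head -1
```

```text
t 22.2 local [0.0077 0.023  0.0877] F [-7.3 -9.6  6.2] T [-1.16  1.62  0.11] w 0.0503
```

View pics/w18.png

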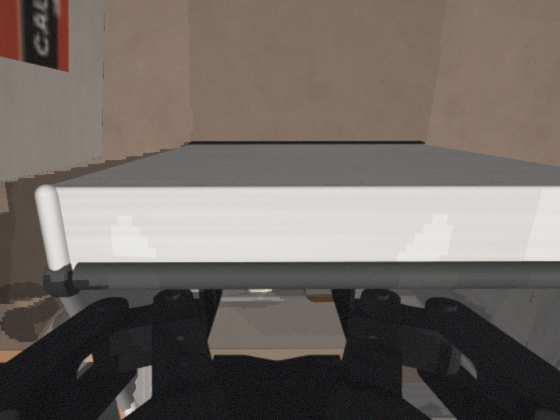

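```bash
python3 - <<'E'
import numpy as np
L=np.load("pics/L18.npy")
for u,v in [(255,292),(265,292),(235,296),(260,300),(320,296),(215,285)]: print(u,v,np.round(L[v,u],3))
E
```

```text
255 292 [-0.05   0.037  0.025]
265 292 [-0.051  0.03   0.023]
235 296 [-0.051  0.052  0.029]
260 300 [-0.051  0.033  0.035]
320 296 [-0.039 -0.008  0.05 ]
215 285 [0.031 0.039 0.168]
```

Call:
jog_arm --steps '[0.05,0,0.006,0,0,0.05,0,0.01,0,0,0.05,-0.008,0.012,0,0,0.05,-0.018,0.012,-0.002,0,0.05,-0.027,0.012,-0.01,0,0.05,-0.027,0.012,-0.025,0,0.05,-0.027,0.012,-0.03,0,0.05,-0.027,0.012,-0.03,0,0.05,-0.027,0.012,-0.03,0,0.05,-0.027,0.012,-0.03,0]'

```text
clock: 23.25
position: [0.4883, -0.3455, 0.1164]
ee_rot: [1.0, 0.028, 0.0, 0.0]
ft_force: [-0.1, 0.2, 2.9]
grip_width: 0.584
```

```bash
python3 hv.py 19|head -4
```

```text
t 23.25 local [-0.0176  0.0144  0.1164] F [-0.1  0.2  2.9] T [-0.21 -0.1  -0.02] w 0.0499
pt 160 195 [0.022 0.056 0.159] ang 0.31
pt 160 210 [0.015 0.059 0.153] ang 0.31
pt 160 225 [0.007 0.061 0.149] ang 0.27
```

View pics/w19.png

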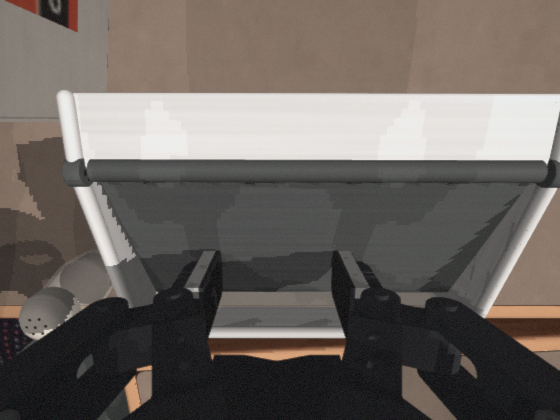

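Call:
jog_arm --steps '[0.05,0,0,-0.015,0,0.05,0,0,-0.03,0,0.05,0,0,-0.05,0,0.05,0,0,-0.07,0,0.05,0,0,-0.09,0,0.05,-0.01,0,-0.12,0,0.05,-0.02,0,-0.15,0,0.05,-0.03,0,-0.17,0,0.05,-0.03,0,-0.17,0,0.05,-0.03,0,-0.17,0]'

```text
clock: 24.3
position: [0.4579, -0.3472, 0.2874]
ee_rot: [1.0, 0.028, 0.001, 0.0]
ft_force: [0.9, -0.1, 0.5]
grip_width: 0.586
```

```bash
python3 hv.py 20; python3 - <<'E'
from workcell import manip
from h import *
for n in("scene","top"):
    p,d=manip.camera(n);cv2.imwrite(f"pics/{n}20.png",p[:,:,::-1])
    if n=="scene":
        W=cloud(d,manip.calibration("scene"));print([np.round(W[v,u],3) for u,v in [(307,176),(291,372),(335,323),(300,335)]])
E
```

```text
t 24.3 local [-0.048   0.0143  0.2874] F [ 0.9 -0.1  0.5] T [-0.02  0.   -0.04] w 0.05
pt 380 120 [ 0.019 -0.074  0.16 ] ang 0.1
[array([ 0.422, -0.176,  0.084]), array([0.604, 0.29 , 0.   ]), array([0.471, 0.212, 0.004]), array([0.561, 0.217, 0.004])]
```

View pics/w20.png

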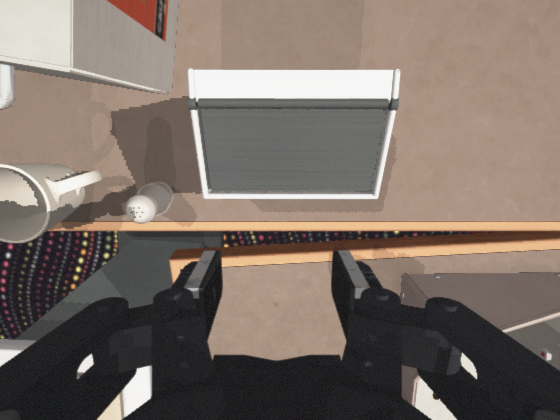

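View pics/scene20.png

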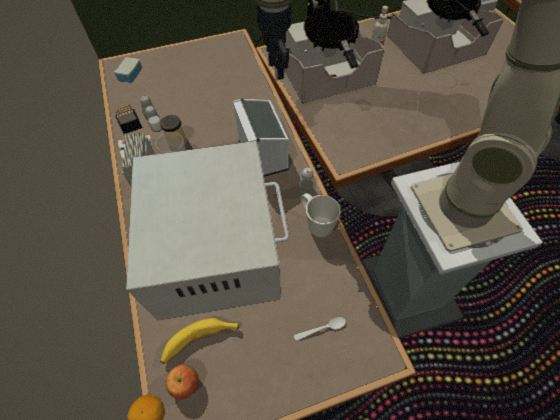

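```bash
python3 - <<'E'
import numpy as np
for t,u0,u1,v0,v1 in (("20",215,370,112,188),("13",185,370,165,235),("10",190,225,165,235)):
    L=np.load(f"pics/L{t}.npy")[v0:v1,u0:u1].reshape(-1,3);a=np.polyfit(L[:,0],L[:,2],1);print(t,np.arctan(a[0])-np.radians(20),np.polyval(a,-.011))
E
```

```text
** On entry to DLASCL parameter number  4 had an illegal value
 ** On entry to DLASCL parameter number  4 had an illegal value
 ** On entry to DLASCL parameter number  4 had an illegal value
 ** On entry to DLASCL parameter number  4 had an illegal value
 ** On entry to DLASCL parameter number  5 had an illegal value
 ** On entry to DLASCL parameter number  4 had an illegal valueTraceback (most recent call last):
  File "<stdin>", line 3, in <module>
    c, resids, rank, s = lstsq(lhs, rhs, rcond)
                         ~~~~~^^^^^^^^^^^^^^^^^
    x, resids, rank, s = _umath_linalg.lstsq(a, b, rcond,
                         ~~~~~~~~~~~~~~~~~~~^^^^^^^^^^^^^
                                             signature=signature)
                                             ^^^^^^^^^^^^^^^^^^^^
    raise LinAlgError("SVD did not converge in Linear Least Squares")
numpy.linalg.LinAlgError: SVD did not converge in Linear Least Squares
```

```bash
python3 - <<'E'
import numpy as np
for t,u0,u1,v0,v1 in (("20",215,370,112,188),("13",185,370,165,235),("10",190,225,165,235)):
    L=np.load(f"pics/L{t}.npy")[v0:v1,u0:u1].reshape(-1,3);L=L[np.isfinite(L).all(1)];a=np.polyfit(L[:,0],L[:,2],1);print(t,np.arctan(a[0])-np.radians(20),np.polyval(a,-.011))
from workcell import manip
p,d=manip.camera("top")
import cv2;cv2.imwrite("pics/top21.png",cv2.resize(p[:,:,::-1],None,fx=1.4,fy=1.4))
E
```

```text
20 -0.0006018481891359451 0.14827768551283896
13 -0.0003138558475545006 0.14827077783644887
10 -0.0004374124183848527 0.14830639061654893
```

View pics/top21.png

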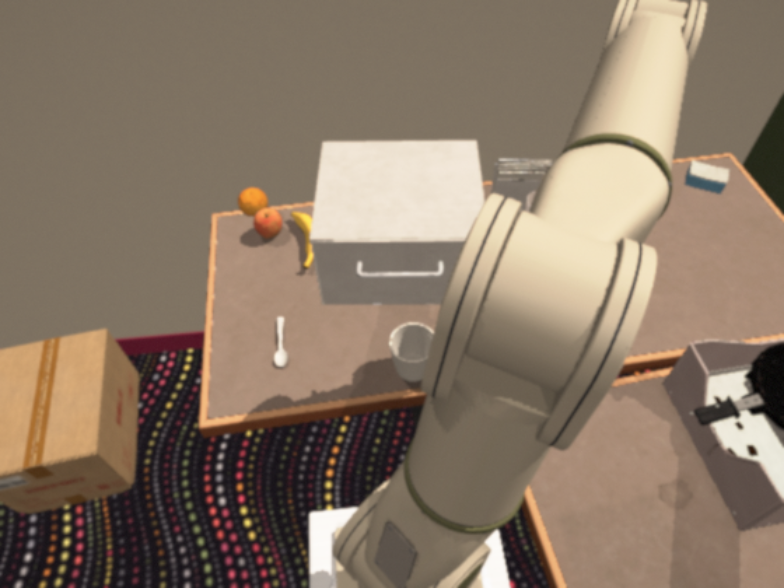

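The flap angle measures 0.00 rad, both tubs are gone from the table, the other objects look unmoved and the gripper is clear. Handing in.

```bash
python3 -c "
from workcell import manip
print(manip.hand_in())"
```

```text
the job is handed in; nothing more can be done
None
```

I loaded both jam tubs into the hopper through the flap, came out so that it sprang shut, and handed the job in at about 24.5 s of the 72 s.

**Last checks:**
- **Flap:** the depth plane fit gives about 0.00 rad, the same as before I touched it.
- **Tub A (apricot):** seen inside near the front wall, at about 45 mm over the table. It looked tilted or on edge rather than flat.
- **Tub B (honey):** I did not get a clear measurement of where it came to rest. It is gone from the gripper and the table, and what looked like it showed low in the box after release. The flap closed fully over it.
- **Other objects:** the spoon and salt shaker measured within a few mm of where they started. The mug I only checked by eye, and it looked unmoved.
- **Gripper:** clear of everything, with no contact force.

**What went wrong or disagreed:**
- **Missed grasp:** the first grasp closed above tub A without touching it. The fingertips measured about 20–28 mm above the reported tool point, not 17 mm below it. I corrected for this and the second grasp held.
- **Contact forces:** the fingertips pressed the table with about 35 N while gripping tub A. I saw about 10 N sideways while releasing tub B, probably a finger touching the hopper's side. I moved away from it before coming out.
- **Small drag:** tub B may have been pulled a few mm along the table as it was lifted, which did no harm.

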